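# Empty the tipping bin and raise the refill signal

## Task

Lift the red bin by its steel bar to tip it to about 45 degrees so that the last zinc sleeve rolls out into the blue tray, then bring the bin back down level and let go of it. Then call for a refill: squeeze the red release button on the signal mast's black grip and, keeping it squeezed, pull the mast past its first stop up to its second stop, and finish still holding it up there with the button squeezed. Leave the other things on the bench where they are.

Things in the scene. Friction and masses are not known exactly. Their poses are not given: they have to be found in the camera images.
- tipper: fixed stand with the red tipping bin. Origin on the table under the stand; x points from the bin's handle towards the tray, y along the hinge, z up. The level bin is 108 x 88 x 50 mm, reaches from x = -24 to +84 mm, inner floor 76 mm above the table, open towards the tray but for a 3 mm lip.
- tray (a point): centre of the inner floor of the blue open catch tray, fixed in front of the bin at tipper x = +157 mm, y = 0; tray 140 (x) x 130 (y) x 50 mm high, 4 mm walls
- bin_handle (a point): middle of the bin's round steel lifting bar (12 mm thick, 72 mm long, parallel to the tipper's y axis); level it is 117 mm above the table at tipper x = -85 mm, 61 mm clear of the bin's rear wall, nothing above or below it; moves with the bin. The bar may turn between the fingers.
- bin_hinge (a point): point on the bin's hinge axis (which runs along the tipper's y), at tipper x = +80 mm, 72 mm above the table; the bar swings about it at 171 mm radius
- bin (a joint): tilt of the bin, rad: 0 = level on its rest, grows as the bar is lifted (towards the tray), stop at 0.96. It stays where it is left (friction; about 4 N at the bar to lift). The sleeve rolls over the lip above about 0.6.
- sleeve: loose zinc-yellow cylindrical sleeve, 40 mm diameter, 50 mm long, about 0.18 kg, lying in the bin along the tipper's y; origin at its centre, y along its axis
- grip: black grip block on top of the telescoping signal mast (green tube, round foot, fixed to the table). 30 (x) x 26 (y) x 44 mm (z), origin at its centre, 172 mm above the table when down. Red button on its +y face: pinch the block along y at centre height to press the button and hold it in one grasp. Goes straight up; does not turn.
- plate (a point): middle of the orange signal plate fixed to the grip's +x side: 3 mm thick, from grip x = +13 to +79 mm, no higher than the block. On the block's top is a 20 mm wide, 8 mm high orange knob
- button (a joint): travel of the red release button (20 x 30 mm, centred on the grip's +y face, standing out 7 mm), m: 0 = out, 0.006 = fully in, pushed in along the grip's -y; about 7 N to push fully in, springs back
- mast (a joint): extension of the mast, m: 0 = down, 0.06 = first stop, 0.12 = second stop (end of travel, hard). Locked down while the button is out; free once it is more than 0.004 in. If the button is let out on the way it catches at the first stop. Moving part 0.27 kg plus slight friction; it sinks if let go with the button in.
- roll_a: paper-wrapped brown roll, 56 mm across, 62 mm high, upright; loose bystander, origin at its underside; not to be moved
- roll_b: the second paper-wrapped brown roll, same size; loose bystander, origin at its underside; not to be moved
- coupling: black steel coupling ring, 64 mm across, 45 mm high; loose bystander, origin at its underside; not to be moved
- jar: upright jar with yellow cap, 60 mm across, 85 mm high; loose bystander, origin at its underside; not to be moved
- wrench: steel wrench lying flat; loose bystander, origin at its underside; not to be moved
- nut: zinc-yellow hexagon nut lying flat, 32 mm across, 16 mm high; loose bystander, origin at its underside; not to be moved
Mind the look-alikes: they are no part of the job. What is shaped like the part that bears grip but pink or purple is not meant.

How it is judged:
On the way, in this order (a step that is already met when the one before it is completed fails the run):
1. the bin is tipped to about 45 degrees (at least 0.68 rad) (value of joint bin above 0.68 rad), for 0.2 s.
2. the bin is back level and let go, the sleeve lies in the tray (value of joint bin below 0.08 rad and contact force between the fingers and tipper below 0.5 N and x of sleeve in the frame of tipper between 0.09 and 0.224 m and y of sleeve in the frame of tipper between -0.062 and 0.062 m and z of sleeve in the frame of tipper below 0.045 m), for 0.2 s.
3. the button is squeezed while the mast is still down (value of joint button above 0.0042 m and value of joint mast below 0.03 m), for 0.1 s.
4. the mast is at its second stop, held by the grip with the button squeezed (value of joint mast above 0.113 m and value of joint button above 0.0042 m and contact force between the fingers and grip above 4 N), for 0.2 s.
At the end, for the whole second after the job is handed in: The mast is at its second stop (joint at least 0.113 of 0.12 m) and still, the fingers hold the grip (over 4 N) with the button squeezed in more than 4.2 mm so that nothing but the robot carries it, the bin is level within 0.08 rad and the sleeve lies at rest in the blue tray (all of step 4 and velocity of joint mast between -0.01 and 0.01 m/s and value of joint bin below 0.08 rad and linear speed of sleeve below 0.02 m/s and x of sleeve in the frame of tipper between 0.09 and 0.224 m and y of sleeve in the frame of tipper between -0.062 and 0.062 m and z of sleeve in the frame of tipper below 0.045 m); the arm keeps its last pose, push and grip.
It fails at once if one of the loose bystanders is moved by more than 30 mm or tipped over (distance of any of roll_a, roll_b, coupling, jar, wrench, nut from where it was at the start of the episode above 0.03 m or angle between any of roll_a, roll_b, coupling, jar, wrench, nut's own z axis and vertical above 0.5 rad).
It also fails if it takes over 54 s, if anything falls off the work surface, if the arm or the gripper's body presses on something with over 40 N, if the wrist force passes 120 N, or if a joint passes its speed limit or range.

## Robot

A 7-joint arm with a two-finger parallel gripper is mounted at the origin on the work surface. World frame = base frame: x ahead of the robot, y to its left, z up, the work surface at z = 0. Lengths are in m, angles in rad, forces in N, time in s.
With the tool pointing down it reaches from about 0.4 to 0.925 m from the base axis. Payload 5.6 kg.
Tool frame: the origin (TCP) lies at the centre of the arm's flange, where the gripper is bolted on; the fingertips stand 173 mm ahead of it and the grasp point (between the pads) lies 155 mm ahead of it; z points along the fingers, y is the line along which they close (so a half turn about z gives the same grasp; the last joint's range is limited). The gripper opens to 85 mm and grips with 20 to 120 N. Pads are 22 mm wide; open, the fingers measure 114 mm over their backs; the gripper's body (76 mm by 85 mm) begins 54 mm behind the grasp point. The pads swing forward as they close: fully open they stand 13 mm farther back than shut.
Start: joints at [1.262, 0.468, -0.012, 1.603, 0.006, 1.071, -0.056], TCP at [0.171, -0.627, 0.405] pointing down, gripper open.
Joint ranges: [-2.53, 2.53], [-0.31, 2.02], [-1.57, 1.55], [0.28, 2.44], [-1.29, 4.43], [0.15, 1.84], [-2.92, 2.92]. Speed limits (rad/s): [2.57, 2.57, 3.14, 3.14, 3.14, 3.14, 3.14].

## Interface

Orientations are given as a rotation vector (axis times angle).
In Python, from workcell import bot gives the robot as it stands.
- The arm moves only by the shell command python3 -m handwheel 'ROWS'. ROWS is text: rows parted by semicolons, each of 7 numbers parted by spaces: the closure, from 0 (fully open) to 1 (shut), then the shift along the tool's x, y, z in cm, then the turn, a rotation vector about the tool's x, y, z in units of 8 degrees (1.0 is 8 degrees). In form: gripper x y z wx wy wz; .... A call has 1 to 10 rows; each row is the pose to reach, as a shift and turn from the pose commanded when the call began, along the tool's axes at that moment; what a row does not reach only later rows make up. A row lasts 1/8 s, in which the tool goes at most 62.5 mm and 10.7 degrees, less where a joint would pass 70% of its speed; a pose out of reach is approached as far as the arm can. A call with a gripper value outside its range is refused whole. The fingers move at their own pace and stop on an object; the grip force is fixed at half the most. Time passes only in rows, so rows that repeat a pose let the fingers close. It gives the time, the measured TCP pose, the force, the opening and the grip force at its end, in the units of the state.
- bot.get_obs(): the state, without advancing time (a new reading comes with each control period).
- bot.camera(name): name is "side" or "top" or "wrist"; returns the picture (400x640x3 uint8, red, green, blue); there is no depth.
- bot.camera_params(name): a dict with "fx", "fy", "cx", "cy" (pixels), "eye" and "orientation" of the camera in the world. Camera axes: x right, y up, looking along -z (the intrinsics and any distortion apply to the point x, -y, -z); pixel columns grow to the right and rows downward; lengths in m; the calibration is good to about 2 mm. A picture is of the moment at which its call begins: read the wrist's pose just before it. camera_params takes no time and is no camera call; for the wrist camera it gives the pose at the moment of the call.
- bot.job_done(): hands the job in; it is judged then, once.
The state is a dict: "t": time; "joint_positions": joint angles; "qvel": joint speeds; "tau": joint torques, N m; "ee_pos": TCP position; "ee_rot": TCP orientation; "wrist_force": force on the tool from outside, world axes, zero at the start; "ft_torque": the same for the moment, N m; "finger_gap": opening from 0.0 (shut) to 1.0 (fully open); "grasp_force": force on a finger pad.
Only numpy, scipy, OpenCV 4.12 (cv2) and the standard library are available. Lean on these libraries where they do the work, as an engineer would, in place of code of your own. Each camera call takes 0.05 s, during which the arm holds its last target. There are 200 camera calls.

## Working session

There is one attempt and no reset: what is moved stays moved. The work goes in short steps, Python scripts to look and compute and a shell command to move; the robot and the scene stay as the last step left them, time stands still between calls to the robot, and variables do not carry over. Pictures are saved under pics/ and viewed, at most 10 in all, crops included, and the job is handed in when it is done.

```bash
mkdir -p pics; python3 - <<'E'
from workcell import bot
import cv2
for n in("side","top"):
    im=bot.camera(n); p=bot.camera_params(n); print(n,p)
    cv2.imwrite(f"pics/{n}0.png",im[:,:,::-1])
o=bot.get_obs();print(o["t"],o["ee_pos"],o["ee_rot"],o["finger_gap"])
E
```

```text
side {'fx': 368.78240517828584, 'fy': 368.78240517828584, 'cx': 317.23525555919133, 'cy': 197.50911763374094, 'eye': array([ 0.26186133, -0.73026976,  0.89017258]), 'orientation': array([ 0.79151257, -0.14108641, -0.35642099])}
top {'fx': 492.8425188830332, 'fy': 492.8425188830332, 'cx': 325.0043735552388, 'cy': 206.0015043114484, 'eye': array([0.33170681, 0.01968177, 1.62301211]), 'orientation': array([ 0.09797126, -0.12169469, -1.56958915])}
0.1 [ 0.17062949 -0.62696959  0.40379994] [-3.11231024e+00 -4.15964170e-01  5.08595257e-04] 0.9965170115197015
```

View pics/top0.png

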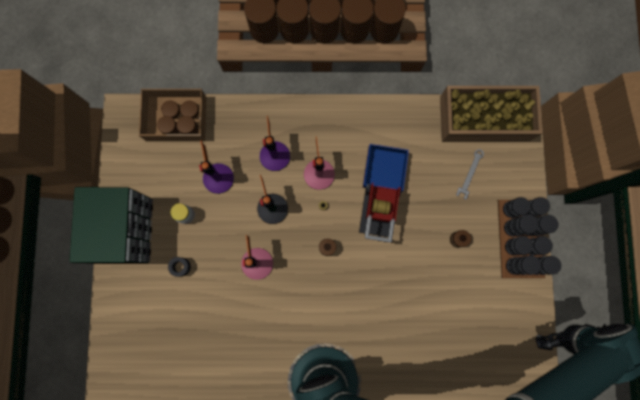

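View pics/side0.png

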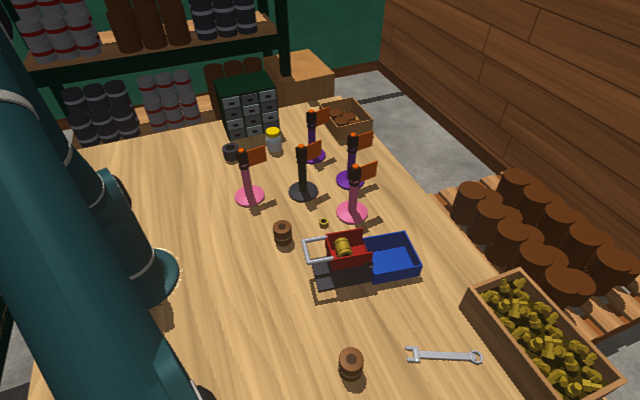

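The scene has five masts. In the top view, pink is at (250,262) and (319,165), purple is at (205,167) and (268,142), and a dark one has its foot at (272,208) and knob at (266,201). In the side view the dark one is at (302,150..190). It is the only one that is neither pink nor purple, so it should be the green-tube mast. The bin is at top (381,203) and its bar is near (379,238). I'll confirm both in an enlarged composite crop.

```bash
cat > h.py <<'E'
from workcell import bot
import numpy as np, cv2
from scipy.spatial.transform import Rotation as R
def ray(p,u,v):
    d=np.array([(u-p["cx"])/p["fx"],-(v-p["cy"])/p["fy"],-1.])
    return p["eye"],R.from_rotvec(p["orientation"]).apply(d)
def onz(p,u,v,z):
    e,d=ray(p,u,v); return e+d*(z-e[2])/d[2]
def proj(p,X):
    c=R.from_rotvec(p["orientation"]).inv().apply(np.array(X)-p["eye"])
    return np.array([p["cx"]-p["fx"]*c[0]/c[2],p["cy"]+p["fy"]*c[1]/c[2]])
def two(p1,a,p2,b):
    e1,d1=ray(p1,*a);e2,d2=ray(p2,*b)
    s=np.linalg.lstsq(np.c_[d1,-d2],e2-e1,rcond=None)[0]
    x,y=e1+s[0]*d1,e2+s[1]*d2
    return (x+y)/2,np.linalg.norm(x-y)
E
python3 - <<'E'
from h import *
T=cv2.imread("pics/top0.png");S=cv2.imread("pics/side0.png")
a=cv2.resize(T[140:250,350:420],None,fx=5,fy=5,interpolation=2)  #350x550
b=cv2.resize(T[175:230,245:300],None,fx=5,fy=5,interpolation=2)  #275x275
c=cv2.resize(S[135:210,275:330],None,fx=5,fy=5,interpolation=2) #275x375... 
out=np.zeros((600,800,3),np.uint8)
out[:550,:350]=a;out[:275,360:635]=b
c=c[:325];out[275:600,360:635]=c
cv2.imwrite("pics/c1.png",np.clip(out*1.6,0,255).astype(np.uint8))
p=bot.camera_params("top")
# blue tray
h=cv2.cvtColor(T,cv2.COLOR_BGR2HSV)
m=cv2.inRange(h,(105,120,40),(130,255,255)); m[:, :340]=0;m[:,430:]=0
c=max(cv2.findContours(m,0,1)[0],key=cv2.contourArea);print("blue",cv2.minAreaRect(c),cv2.boxPoints(cv2.minAreaRect(c)))
m=cv2.inRange(h,(0,150,40),(8,255,255))|cv2.inRange(h,(172,150,40),(180,255,255)); m[:, :340]=0;m[:,430:]=0
c=max(cv2.findContours(m,0,1)[0],key=cv2.contourArea);print("red",cv2.minAreaRect(c))
E
```

```text
blue ((385.7099914550781, 168.0299835205078), (38.74945068359375, 41.43646240234375), 8.130102157592773) [[363.6     185.79997]
 [369.46    144.77998]
 [407.81998 150.26   ]
 [401.96    191.27998]]
red ((382.8536376953125, 203.81707763671875), (30.147809982299805, 33.0190315246582), 6.34019136428833)
```

View pics/c1.png

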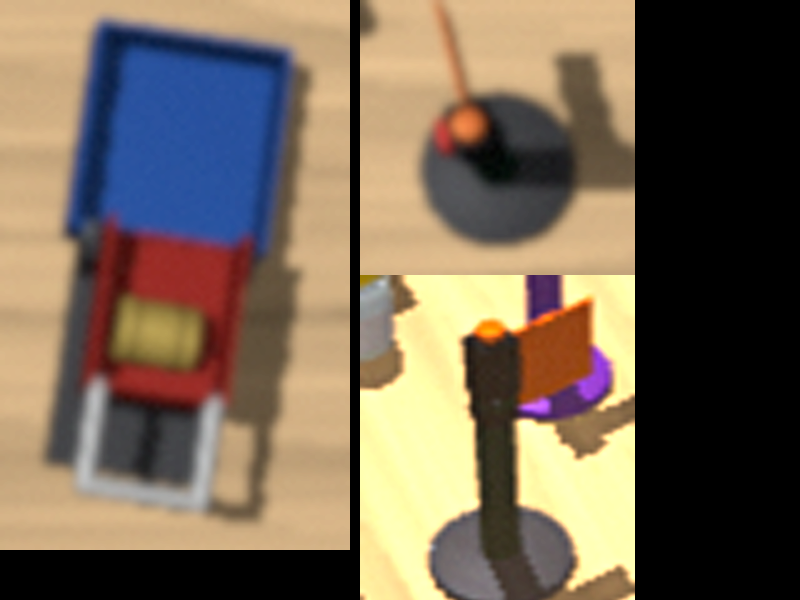

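The crop confirms the dark-green tube on a black foot. Its red button is on the +y side (top px ~(262,202)), the knob is at (266.6,200), and the plate points to world +x. The bar is centred at about top px (378.6,238.6). The sleeve lies in the bin.

```bash
python3 - <<'E'
from h import *
p=bot.camera_params("top");q=bot.camera_params("side")
f=lambda u,v:(350+u/5-.4,140+v/5-.4)
L=onz(p,*f(82,487),.117);Rr=onz(p,*f(207,500),.117);bar=(L+Rr)/2
tray=onz(p,385.7,168.,.05)
d=(tray-bar)[:2];print("bar",bar,"len",np.linalg.norm(L-Rr),"tray",tray,"dist",np.linalg.norm(d),"yaw",np.arctan2(d[1],d[0]),"yaw bar",np.arctan2(*(L-Rr)[[1,0]])-np.pi/2)
r=cv2.minAreaRect
foot=onz(p,272,208.2,.01);knob=onz(p,266.2,199.6,.2)
k2=two(p,(266.2,199.6),q,(275+(490-360)/5-.4,135+(328-275)/5-.4))
print("foot",foot,"knob",knob,"two",k2)
# plate dir: top view from knob to plate end at z~.172
pe=onz(p,245+(440-360)/5,175+2/5,.19);print("plate yaw",np.arctan2(*(pe-knob)[[1,0]]),np.linalg.norm(pe-knob))
o=bot.get_obs();M=R.from_rotvec(o["ee_rot"]).as_matrix();print(M)
E
```

```text
bar [ 0.44368118 -0.16699424  0.117     ] len 0.07699192247868016 tray [ 0.6782975  -0.20294158  0.05      ] dist 0.23735422746422638 yaw -0.15203522914043166 yaw bar -0.10523983882622812
foot [0.55151536 0.16982948 0.01      ] knob [0.55094548 0.16934338 0.2       ] two (array([0.55106164, 0.16898861, 0.2024224 ]), np.float64(0.000990801284039025))
plate yaw 0.23125526940224783 0.0766138514268529
[[ 9.64901605e-01  2.62611133e-01 -5.34155012e-04]
 [ 2.62611654e-01 -9.64900364e-01  1.55125448e-03]
 [-1.08029669e-04 -1.63708327e-03 -9.99998654e-01]]
```

```bash
python3 -m handwheel '0 2 -2 0 0 0 -0.5; 0 6 -6 0 0 0 -1.4; 0 10 -10 0 0 0 -2.3; 0 14 -14 0 0 0 -3.2; 0 18 -18 0 0 0 -4.1; 0 22 -22 0 0 0 -5; 0 26 -26 0 0 0 -5.9; 0 31 -30 0 0 0 -6.8; 0 35 -34 0 0 0 -7.6; 0 38.4 -37.2 0 0 0 -8.34'
python3 -m handwheel '0 0 0 0 0 0 0'
python3 - <<'E'
from h import *
p=bot.camera_params("wrist");im=bot.camera("wrist");print(p)
cv2.imwrite("pics/w1.png",im[:,:,::-1])
o=bot.get_obs();print(o["ee_pos"],R.from_rotvec(o["ee_rot"]).as_matrix().round(3),o["joint_positions"].round(2))
print(proj(p,[.444,-.167,.117]))
E
```

```text
t: 1.35
ee_pos: [0.4442, -0.1651, 0.4046]
ee_rot: [-2.367, -2.066, -0.0]
wrist_force: [0.7, -1.6, 0.1]
finger_gap: 1.0
grasp_force: 0.0
t: 1.48
ee_pos: [0.4449, -0.1639, 0.4047]
ee_rot: [-2.364, -2.068, -0.002]
wrist_force: [-0.5, 0.1, -0.6]
finger_gap: 1.003
grasp_force: 0.0
{'fx': 319.11986680913617, 'fy': 319.11986680913617, 'cx': 317.4878697858609, 'cy': 203.0948927776276, 'eye': array([ 0.45430362, -0.09260815,  0.37440266]), 'orientation': array([-0.28679243,  0.01840843, -0.13187427])}
[ 0.44392191 -0.16616396  0.40444324] [[ 0.137  0.991 -0.   ]
 [ 0.991 -0.137  0.   ]
 [ 0.    -0.001 -1.   ]] [ 0.73  0.21 -0.5   1.99  0.12  0.96  0.03]
[316.84767968 202.04597913]
```

View pics/w1.png

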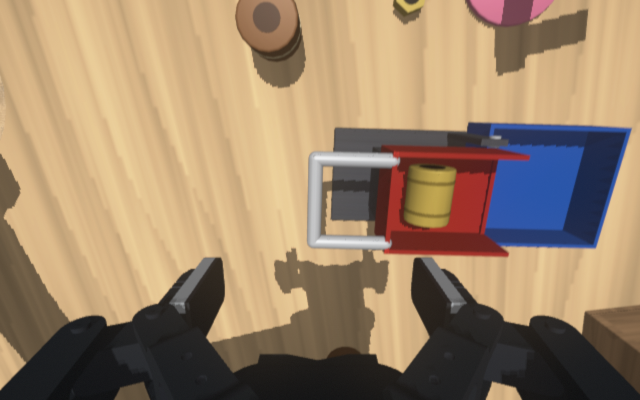

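The wrist view shows the bar running straight up and down the image at (315,155)-(315,245), within 2 px of my prediction. So position and yaw are confirmed, and I'll descend and close.

```bash
python3 -m handwheel '0 0 -0.1 3 0 0 0; 0 0 -0.1 8 0 0 0; 0 0 -0.1 12 0 0 0; 0 0 -0.1 13.2 0 0 0; 0 0 -0.1 13.2 0 0 0; 1 0 -0.1 13.2 0 0 0; 1 0 -0.1 13.2 0 0 0; 1 0 -0.1 13.2 0 0 0; 1 0 -0.1 13.2 0 0 0; 1 0 -0.1 13.2 0 0 0'
```

```text
t: 2.78
ee_pos: [0.4423, -0.1673, 0.2731]
ee_rot: [-2.372, -2.059, 0.002]
wrist_force: [-2.5, 0.5, 7.0]
finger_gap: 0.114
grasp_force: 58.4
```

```bash
python3 -c "
import numpy as np
for t in np.arange(.1,.95,.1): print(round(t,2),((-165*np.cos(t)+45*np.sin(t)+165)/10).round(2),((165*np.sin(t)+45*np.cos(t)-45)/10).round(2))"
```

```text
0.1 0.53 1.62
0.2 1.22 3.19
0.3 2.07 4.68
0.4 3.05 6.07
0.5 4.18 7.36
0.6 5.42 8.53
0.7 6.78 9.57
0.8 8.23 10.47
0.9 9.77 11.22
```

```bash
python3 -m handwheel '1 0 0.53 -1.62 0 0 0; 1 0 1.22 -3.19 0 0 0; 1 0 2.07 -4.68 0 0 0; 1 0 3.05 -6.07 0 0 0; 1 0 4.18 -7.36 0 0 0; 1 0 5.42 -8.53 0 0 0; 1 0 6.1 -9.07 0 0 0; 1 0 6.78 -9.57 0 0 0; 1 0 7.5 -10.03 0 0 0; 1 0 8.23 -10.47 0 0 0'
python3 -m handwheel '1 0 0 0 0 0 0; 1 0 0 0 0 0 0; 1 0 0 0 0 0 0; 1 0 0 0 0 0 0; 1 0 0 0 0 0 0; 1 0 0 0 0 0 0'
python3 - <<'E'
from h import *
a=bot.camera("side")[190:310,270:450];b=bot.camera("wrist")
out=np.zeros((600,640,3),np.uint8);out[:400]=b;out[400:,:300]=cv2.resize(a,(300,200))
cv2.imwrite("pics/w2.png",out[:,:,::-1])
E
```

```text
t: 4.03
ee_pos: [0.5212, -0.1794, 0.3785]
ee_rot: [-2.369, -2.054, 0.015]
wrist_force: [-15.4, -0.1, 21.2]
finger_gap: 0.116
grasp_force: 61.1
t: 4.78
ee_pos: [0.5226, -0.1797, 0.3798]
ee_rot: [-2.373, -2.056, 0.009]
wrist_force: [-14.0, -0.4, 21.2]
finger_gap: 0.112
grasp_force: 60.9
```

View pics/w2.png

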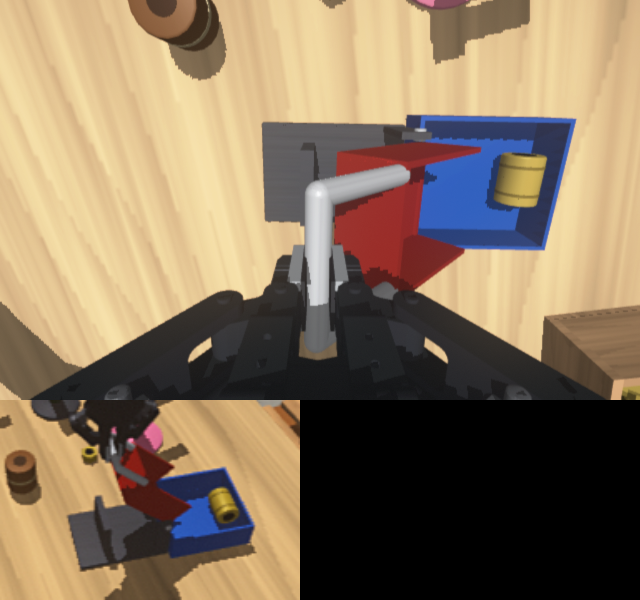

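The picture shows the bin tipped and the sleeve lying in the blue tray at wrist px (520,180). I'll bring the bin back along the arc and release it.

```bash
python3 -m handwheel '1 0 -1.45 0.9 0 0 0; 1 0 -2.81 1.94 0 0 0; 1 0 -4.05 3.11 0 0 0; 1 0 -5.18 4.4 0 0 0; 1 0 -6.16 5.79 0 0 0; 1 0 -7.01 7.28 0 0 0; 1 0 -7.7 8.85 0 0 0; 1 0 -8.23 10.3 0 0 0; 1 0 -8.25 10.6 0 0 0; 1 0 -8.25 10.6 0 0 0'
python3 -m handwheel '1 0 0 0.1 0 0 0; 0 0 0 0.1 0 0 0; 0 0 0 0.1 0 0 0; 0 0 0 0.1 0 0 0; 0 0 0 0 0 0 0; 0 0 0 0 0 0 0'
python3 - <<'E'
from h import *
a=bot.camera("side")[190:310,270:450];b=bot.camera("wrist")
out=np.zeros((600,640,3),np.uint8);out[:400]=b;out[400:,:300]=cv2.resize(a,(300,200))
cv2.imwrite("pics/w3.png",out[:,:,::-1])
E
```

```text
t: 6.12
ee_pos: [0.4424, -0.1672, 0.2718]
ee_rot: [-2.372, -2.059, 0.002]
wrist_force: [-4.3, 1.6, 8.6]
finger_gap: 0.115
grasp_force: 66.0
t: 6.88
ee_pos: [0.4424, -0.1673, 0.2714]
ee_rot: [2.372, 2.06, 0.0]
wrist_force: [-0.6, 0.3, 0.3]
finger_gap: 1.0
grasp_force: 0.0
```

View pics/w3.png

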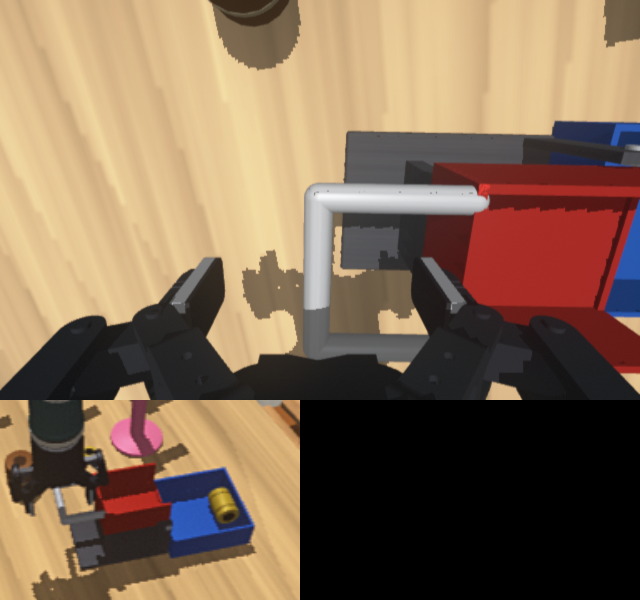

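The bin is level with the fingers clear of the bar, and the sleeve rests in the tray (side crop (223,503)). I'll raise and move above the mast grip.

```bash
python3 -m handwheel '0 0 0 -3 0 0 0; 0 0 0 -8 0 0 0; 0 0 0 -13 0 0 0; 0 0 0 -17.9 0 0 0; 0 4 0.8 -17.9 0 0 1; 0 9 1.7 -17.9 0 0 2.2; 0 14 2.6 -17.9 0 0 3.5; 0 19 3.5 -17.9 0 0 4.8; 0 24 4.4 -17.9 0 0 6.1; 0 29 5.2 -17.9 0 0 7.3'
python3 -m handwheel '0 4.05 -4.1 0 0 0 1.3; 0 4.05 -4.1 0 0 0 1.3; 0 4.05 -4.1 0 0 0 1.3' >/dev/null
python3 - <<'E'
from h import *
p=bot.camera_params("wrist");im=bot.camera("wrist")
cv2.imwrite("pics/w4.png",im[:,:,::-1])
o=bot.get_obs();M=R.from_rotvec(o["ee_rot"]).as_matrix();print(o["ee_pos"],M.round(3),o["joint_positions"].round(2),np.arctan2(M[1,1],M[0,1]))
print(proj(p,[.551,.169,.202]),p)
E
```

```text
t: 8.22
ee_pos: [0.5338, 0.1097, 0.4504]
ee_rot: [3.063, 0.696, 0.0]
wrist_force: [0.4, -0.4, 0.8]
finger_gap: 1.003
grasp_force: 0.0
[0.55188587 0.16195049 0.45005556] [[ 0.963  0.268 -0.001]
 [ 0.268 -0.963 -0.001]
 [-0.001  0.001 -1.   ]] [ 0.08  0.36 -0.54  1.71  0.2   1.13 -1.82] -1.2995198259885221
[308.21374832 211.61452256] {'fx': 319.11986680913617, 'fy': 319.11986680913617, 'cx': 317.4878697858609, 'cy': 203.0948927776276, 'eye': array([0.62148813, 0.18174256, 0.41948428]), 'orientation': array([-0.24778572,  0.18860067, -1.28748625])}
```

View pics/w4.png

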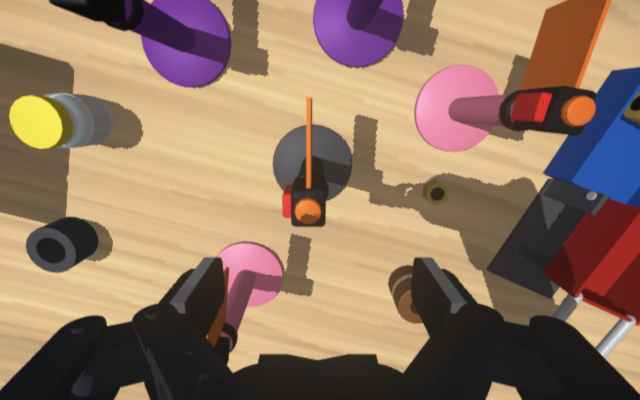

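The wrist view shows the green mast's knob at (308,211), exactly where predicted. The plate runs straight up the image (309,98..190), so the yaw is aligned, and the red button is on the left (288,203). The pink mast by the left finger (235,330) stands about 0.17 m nearer the base and will stay clear. I'll descend and pinch.

```bash
python3 -m handwheel '0 0.1 -0.7 2 0 0 0; 0 0.1 -0.7 6 0 0 0; 0 0.1 -0.7 10 0 0 0; 0 0.1 -0.7 12.3 0 0 0; 0 0.1 -0.7 12.4 0 0 0; 0 0.1 -0.7 12.4 0 0 0'
python3 - <<'E'
from h import *
p=bot.camera_params("wrist");im=bot.camera("wrist");s=bot.camera("side")[100:220,220:400]
out=np.zeros((600,640,3),np.uint8);out[:400]=im;out[400:,:300]=cv2.resize(s,(300,200))
cv2.imwrite("pics/w5.png",out[:,:,::-1])
o=bot.get_obs();print(o["ee_pos"])
E
```

```text
t: 9.4
ee_pos: [0.5515, 0.1692, 0.3275]
ee_rot: [3.113, 0.423, 0.002]
wrist_force: [-0.5, -0.3, -0.1]
finger_gap: 1.004
grasp_force: 0.0
[0.5514962  0.16976525 0.32789521]
```

View pics/w5.png

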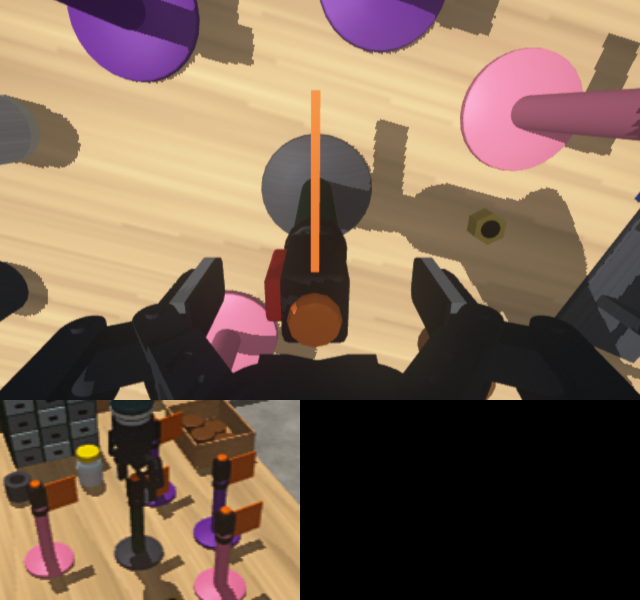

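The block sits centred between the pads (knob (315,320), plate vertical at 316), and the button on the left is free. I'll close.

```bash
python3 -m handwheel '1 0 0 0.2 0 0 0; 1 0 0 0.2 0 0 0; 1 0 0 0.2 0 0 0; 1 0 0 0.2 0 0 0; 1 0 0 0.2 0 0 0; 1 0 0 0.2 0 0 0; 1 0 0 0.2 0 0 0'
```

```text
t: 10.38
ee_pos: [0.551, 0.1704, 0.3251]
ee_rot: [-3.112, -0.424, -0.001]
wrist_force: [-2.4, 0.2, 6.4]
finger_gap: 0.303
grasp_force: 63.5
```

The gap reading minus the bar's offset is about 27–28 mm, so the button is in. I'll lift.

```bash
python3 -m handwheel '1 0 0 -1 0 0 0; 1 0 0 -2.5 0 0 0; 1 0 0 -4 0 0 0; 1 0 0 -5.5 0 0 0; 1 0 0 -7 0 0 0; 1 0 0 -8.5 0 0 0; 1 0 0 -10 0 0 0; 1 0 0 -11 0 0 0; 1 0 0 -11.6 0 0 0; 1 0 0 -11.8 0 0 0'
python3 -m handwheel '1 0 0 -0.1 0 0 0; 1 0 0 -0.2 0 0 0; 1 0 0 -0.2 0 0 0; 1 0 0 -0.2 0 0 0'
```

```text
t: 11.62
ee_pos: [0.551, 0.1703, 0.4428]
ee_rot: [-3.112, -0.426, -0.001]
wrist_force: [2.8, 5.0, -3.7]
finger_gap: 0.302
grasp_force: 61.9
t: 12.12
ee_pos: [0.551, 0.1703, 0.4444]
ee_rot: [-3.112, -0.426, -0.0]
wrist_force: [2.7, 5.3, -1.6]
finger_gap: 0.303
grasp_force: 62.0
```

```bash
python3 -m handwheel '1 0 0 -0.1 0 0 0; 1 0 0 -0.15 0 0 0; 1 0 0 -0.15 0 0 0; 1 0 0 -0.15 0 0 0; 1 0 0 -0.15 0 0 0; 1 0 0 -0.15 0 0 0'
python3 - <<'E'
from h import *
im=bot.camera("wrist");s=bot.camera("side")[80:300,220:450]
out=np.zeros((600,800,3),np.uint8);out[:250,:400]=cv2.resize(im,(400,250));out[:383,400:]=cv2.resize(s,(400,383))
cv2.imwrite("pics/w6.png",out[:,:,::-1])
E
```

```text
t: 12.88
ee_pos: [0.5511, 0.1703, 0.4452]
ee_rot: [-3.112, -0.426, 0.0]
wrist_force: [3.5, 5.7, -6.4]
finger_gap: 0.299
grasp_force: 61.6
```

View pics/w6.png

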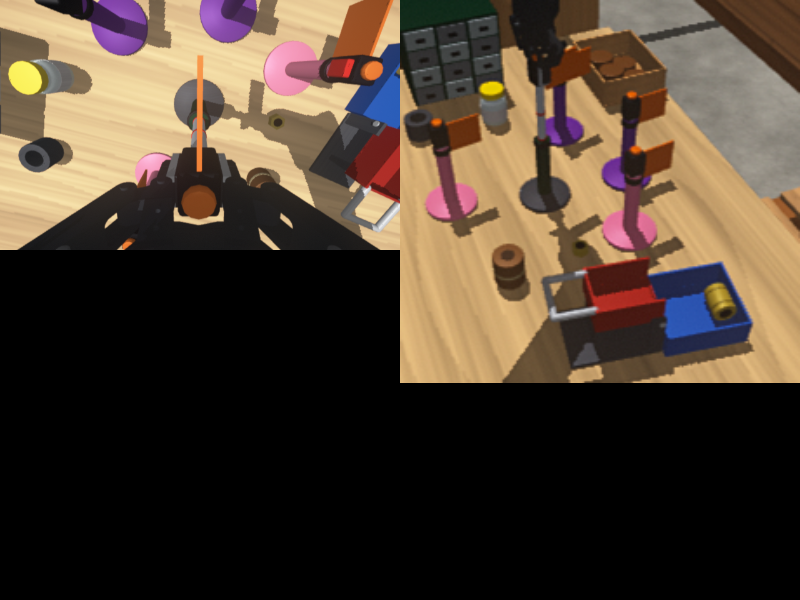

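The mast is fully extended (inner tube visible at (541,105)), has risen 0.120 m and is pressing lightly on its stop. The bin is level and the sleeve is in the tray at (720,300). I'll hand in.

```bash
python3 -c "
from workcell import bot
print(bot.job_done())"
```

```text
the job is handed in; nothing more can be done
None
```

The job is handed in, with no verdict returned: the sleeve is in the tray, the bin is level and released, and the mast is held at its second stop with the button squeezed (judged from the grip opening), at about 13 s.

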